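# Sweep the counted tablets into the tray's chute and shut its lid

## Task

With the fingers, sweep the three round tablets across the blue counting tray into the chute along its side, without picking them up, then push the chute's lid over and down until it is fully shut. Leave the small desiccant canister standing where it is on the tray floor, and do not disturb the other things on the counter.

Things in the scene. Friction and masses are not known exactly. Their poses are not given: they have to be found in the camera images.
- tray: blue plastic counting tray, fixed to the counter. Origin: on the counter (z = 0) under the counting floor; z up, y towards the chute. Counting floor: flat, top 24 mm above the counter, x -125 to 125 mm, y -105 to 85 mm; 5 mm walls, 40 mm above the counter, at both x ends and the -y side, none towards the chute.
- floor_edge (a point): middle of the counting floor's open edge (tray x = 0, y = 85 mm, 24 mm above the counter); a thin white line marks it; the edge runs along the tray's x, and here the floor drops straight into the chute
- chute (a point): middle of the chute's bottom (tray y = 117 mm, 6 mm above the counter). The chute is a trough open at the top, over the whole x length of the tray (-125 to 125 mm), y 85 to 149 mm; its outer and end walls reach 28 mm above the counter
- tablet_a_center (a point): flat round white tablet (large veterinary size), domed on both sides with a narrow rim, 32 mm across and 12 mm thick, 10 to 19 g, smooth and slippery (friction about 0.3), lying loose on the tray floor; this point is its middle. The three tablets are alike. Tablets and canister each stand in a lane of their own to the chute, centres at least 45 mm apart in the tray's x
- tablet_b_center (a point): flat round white tablet (large veterinary size), domed on both sides with a narrow rim, 32 mm across and 12 mm thick, 10 to 19 g, smooth and slippery (friction about 0.3), lying loose on the tray floor; this point is its middle. The three tablets are alike. Tablets and canister each stand in a lane of their own to the chute, centres at least 45 mm apart in the tray's x
- tablet_c_center (a point): flat round white tablet (large veterinary size), domed on both sides with a narrow rim, 32 mm across and 12 mm thick, 10 to 19 g, smooth and slippery (friction about 0.3), lying loose on the tray floor; this point is its middle. The three tablets are alike. Tablets and canister each stand in a lane of their own to the chute, centres at least 45 mm apart in the tray's x
- canister: desiccant canister: upright plain white plastic cylinder, 22 mm across and 30 mm tall, standing loose on the tray floor; origin: centre of its underside. To be left alone
- lid (a joint): angle of the chute's lid (rad): 0 = shut, level over the chute; grows as it opens, swinging up and back away from the counting floor; 1.57 = upright; begins leaning back at 1.9 to 2.35; stop at 2.5. A stiff hinge (friction 0.035 N m, under 1 N at the free edge) holds it wherever it is left, so it has to be pushed all the way down
- lid_hinge (a point): middle of the lid's hinge line, which runs along the tray's x at the chute's outer wall: tray y = 154 mm, 30 mm above the counter. When shut, the lid's top face is 32 mm above the counter and its free edge is at tray y = 83 mm
- lid_edge (a point): middle of the lid's free edge, 71 mm from the hinge line. The lid is a flat blue plate 244 mm along the tray's x, 4 mm thick, with a 6 mm round bead on the free edge
- spatula: steel spatula lying flat on the counter, 200 mm long, right of the tray; bystander
- mortar: green glass mortar, bowl 110 mm across and 75 mm tall, origin at its foot; bystander
- pestle: squat white ceramic pestle standing upright, 52 mm across and 98 mm tall, origin at its foot; bystander
- stock_bottle: white plastic stock bottle, 70 mm across and 130 mm tall, origin at its foot; bystander
- vial: amber plastic vial with white cap, 40 mm across and 75 mm tall, beyond the tray, origin at its foot; bystander
- wide_vial: wider amber vial with a paper label, 52 mm across and 85 mm tall, origin at its foot; bystander

How it is judged:
On the way, in this order (a step that is already met when the one before it is completed fails the run):
1. all three tablets lie in the chute while its lid is still open (y of tablet_a_center in the frame of tray between 0.086 and 0.152 m and x of tablet_a_center in the frame of tray between -0.126 and 0.126 m and height (world z) of each of tablet_a_center, tablet_b_center, tablet_c_center below 0.03 m and y of tablet_b_center in the frame of tray between 0.086 and 0.152 m and x of tablet_b_center in the frame of tray between -0.126 and 0.126 m and y of tablet_c_center in the frame of tray between 0.086 and 0.152 m and x of tablet_c_center in the frame of tray between -0.126 and 0.126 m and value of joint lid above 1 rad), for 0.2 s.
2. the lid is shut (value of joint lid below 0.07 rad), for 0.2 s.
At the end, for the whole second after the job is handed in: All three tablets lie in the chute (centres beyond the floor's edge and under 30 mm above the counter), the lid is shut to within 0.07 rad, and the canister stands upright on the tray floor within 25 mm of where it began (y of tablet_a_center in the frame of tray between 0.086 and 0.152 m and x of tablet_a_center in the frame of tray between -0.126 and 0.126 m and height (world z) of each of tablet_a_center, tablet_b_center, tablet_c_center below 0.03 m and y of tablet_b_center in the frame of tray between 0.086 and 0.152 m and x of tablet_b_center in the frame of tray between -0.126 and 0.126 m and y of tablet_c_center in the frame of tray between 0.086 and 0.152 m and x of tablet_c_center in the frame of tray between -0.126 and 0.126 m and value of joint lid below 0.07 rad and distance of canister from where it was at the start of the episode below 0.025 m and angle between canister's own z axis and vertical below 0.3 rad and linear speed of canister below 0.02 m/s); the robot touches nothing.
It fails at once if a tablet is picked up (its middle more than 36 mm above the tray floor) (height (world z) of any of tablet_a_center, tablet_b_center, tablet_c_center above 0.06 m).
It fails at once if the canister is moved by more than 25 mm or knocked over (distance of canister from where it was at the start of the episode above 0.025 m or angle between canister's own z axis and vertical above 0.6 rad).
It fails at once if another thing on the counter is moved by more than 30 mm (distance of any of spatula, mortar, pestle, stock_bottle, vial, wide_vial from where it was at the start of the episode above 0.03 m).
It also fails if it takes over 61 s, if anything falls off the work surface, if the arm or the gripper's body presses on something with over 40 N, if the wrist force passes 120 N, or if a joint passes its speed limit or range.

## Robot

A 7-joint arm with a two-finger parallel gripper is mounted at the origin on the work surface. World frame = base frame: x ahead of the robot, y to its left, z up, the work surface at z = 0. Lengths are in m, angles in rad, forces in N, time in s.
With the tool pointing down it reaches from about 0.425 to 0.925 m from the base axis. Payload 6.8 kg.
Tool frame: the origin (TCP) lies at the very end of the fingers, on their centre line; the grasp point (between the pads) lies 19 mm behind it; z points along the fingers, y is the line along which they close (so a half turn about z gives the same grasp; the last joint's range is limited). The gripper opens to 88 mm and grips with 3 to 60 N. Pads are 20 mm wide; open, the fingers measure 115 mm over their backs; the gripper's body (75 mm by 178 mm) begins 61 mm behind the grasp point.
Start: joints at [1.148, 0.477, 0.022, 1.555, -0.011, 1.109, -0.083], TCP at [0.209, -0.642, 0.195] pointing down, gripper open.
Joint ranges: [-2.96, 2.96], [-0.34, 2.1], [-1.41, 1.46], [0.24, 2.44], [-1.37, 4.51], [0.17, 1.92], [-2.96, 2.96]. Speed limits (rad/s): [2.39, 2.39, 3.14, 3.14, 3.14, 3.14, 3.14].

## Interface

Orientations are given as a unit quaternion [w, x, y, z].
In Python, from cell import bot, get_image, workorder gives the robot as it stands.
- The arm moves only by the tool servo_tool, never from a script. Its argument "rows" is a list of rows, each a list of 2 entries, a list of its own where there are three numbers: the shift along the tool's x, y, z in mm, then the turn about the tool's z in degrees. A call has 1 to 12 rows; each row shifts and turns the commanded pose from where the row before left it, along the tool's axes as they then stand; what a row does not reach is not made up. A row lasts 1/12 s, in which the tool goes at most 41.7 mm and 7.16 degrees, less where a joint would pass 70% of its speed; a pose out of reach is approached as far as the arm can. A call is refused whole if a number of a shift passes 41.7 or a number of a turn 7.16, either way. A call with a gripper value outside its range is refused whole. "jaw" is the finger opening in mm, from 0 to 87.8, set as the call begins (left out, the last holds). The fingers move at their own pace and stop on an object; "newtons" is the grip in N (left out, the last holds). Time passes only in rows, so rows that do not move let the fingers close. It gives the time, the measured TCP pose, the force, the opening and the grip force at its end, in the units of the state.
- bot.get_state(): the state, without advancing time (a new reading comes with each control period).
- get_image(name): name is "scene" or "top" or "wrist"; returns a dict with "pixels" (384x512x3 uint8, red, green, blue), "K" (3x3 intrinsics, pixels), "rvec" (rotation vector, rad) and "tvec" (3), from world to camera coordinates, as OpenCV has them. Camera axes: x right, y down, z forward; pixel columns grow to the right and rows downward; lengths in m; the calibration is good to about 2 mm. A picture is of the moment at which its call begins. There is no depth.
- workorder.hand_in(): hands the job in; it is judged then, once.
The state is a dict: "time": time; "qpos": joint angles; "qd": joint speeds; "joint_torque": joint torques, N m; "tool_pos": TCP position; "tool_rot": TCP orientation; "contact_force": force on the tool from outside, world axes, zero at the start; "wrist_torque": the same for the moment, N m; "width": finger opening in m; "finger_force": force on a finger pad.
Only numpy, scipy, OpenCV 4.12 (cv2) and the standard library are available. Lean on these libraries where they do the work, as an engineer would, in place of code of your own. Each camera call takes 0.05 s, during which the arm holds its last target. There are 200 camera calls.

## Working session

There is one attempt and no reset: what is moved stays moved. The work goes in short steps, Python scripts to look and compute and a tool call to move; the robot and the scene stay as the last step left them, time stands still between calls to the robot, and variables do not carry over. Pictures are saved under pics/ and viewed, at most 10 in all, crops included, and the job is handed in when it is done.

Besides the shell and the picture viewer there is one more tool, called after "Request:" as name(argument=value, ...), one argument or row to a line, values as JSON. servo_tool: Moves the arm, as the interface text tells. Its arguments: {"type":"object","properties":{"rows":{"type":"array","items":{"type":"array"}},"jaw":{"type":"number"},"newtons":{"type":"number"}},"required":["rows"]}

```bash
ls; mkdir -p pics
cat > h.py <<'E'
import numpy as np, cv2
from cell import bot, get_image, workorder
def ray(im,u,v,z):
    R,_=cv2.Rodrigues(np.array(im["rvec"],float)); t=np.array(im["tvec"],float).ravel()
    d=R.T@np.linalg.inv(np.array(im["K"]))@np.array([u,v,1.]); c=-R.T@t
    return c+d*(z-c[2])/d[2]
def proj(im,P):
    return cv2.projectPoints(np.array(P,float).reshape(-1,1,3),np.array(im["rvec"],float),np.array(im["tvec"],float),np.array(im["K"],float),None)[0].reshape(-1,2)
def save(im,n): cv2.imwrite("pics/"+n,im["pixels"][:,:,::-1])
E
python3 - <<'E'
from h import *
s=bot.get_state(); print(s["tool_pos"],s["tool_rot"],s["time"])
a=get_image("top");b=get_image("scene")
save({"pixels":a["pixels"]},"top0.png");save(b,"scene0.png")
for i in(a,b): 
    R=cv2.Rodrigues(np.array(i["rvec"],float))[0];print(-R.T@np.array(i["tvec"]).ravel(),R[2],np.array(i["K"])[0])
E
```

```text
pics
[ 0.20875848 -0.64121252  0.19389321] [-8.94796727e-04  9.87638143e-01  1.56748369e-01 -2.14323692e-04] 0.0
[ 0.48353882 -0.03118535  1.13873966] [ 0.09794657  0.02289022 -0.99492839] [362.50533317   0.         262.03804907]
[1.64552662 0.57744696 1.18718813] [-0.6348243  -0.35778409 -0.68482746] [457.28743957   0.         249.65802254]
```

View pics/top0.png

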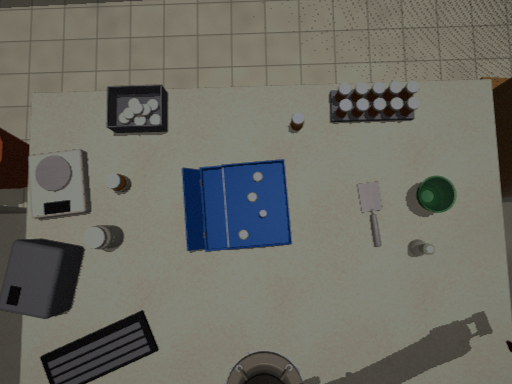

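View pics/scene0.png

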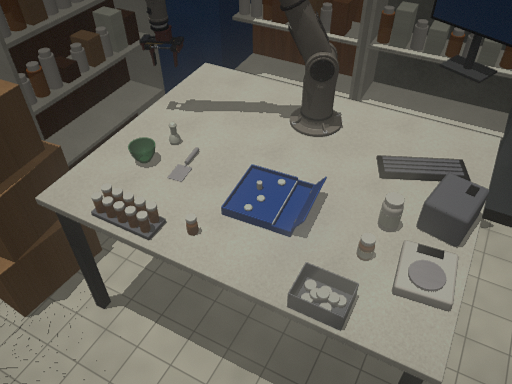

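The top view shows the tray at about (190–290, 160–250) with the chute and its leaned-back lid on the left. The tablets are near (258,177), (252,197) and (243,235), with the canister at (263,213). The scene view agrees. Next I'll measure.

Run:
```python
from h import *
im=get_image("top");p=im["pixels"];hsv=cv2.cvtColor(p,cv2.COLOR_RGB2HSV)
roi=np.zeros(p.shape[:2],bool);roi[150:260,175:300]=1
blue=((hsv[...,0]>100)&(hsv[...,0]<130)&(hsv[...,1]>120)&roi).astype(np.uint8)
c=max(cv2.findContours(blue,0,2)[0],key=cv2.contourArea)
print("quad",cv2.approxPolyDP(c,4,True).reshape(-1,2).tolist())
hull=np.zeros_like(blue);cv2.fillPoly(hull,[cv2.convexHull(c)],1);hull=cv2.erode(hull,np.ones((5,5)))
w=((hsv[...,1]<110)&(hsv[...,2]>90)&(hull>0)).astype(np.uint8)
n,l,st,ce=cv2.connectedComponentsWithStats(w)
for i in range(1,n):
    if st[i,4]>8: print(st[i],ce[i].round(1),ray(im,*ce[i],0.03)[:2].round(4))
ys,xs=np.nonzero(w&(np.abs(np.indices(w.shape)[1]-226)<8).astype(np.uint8))
P=np.array([ray(im,x,y,0.024)[:2] for x,y in zip(xs,ys)])
vx,vy,x0,y0=cv2.fitLine(P.astype(np.float32),cv2.DIST_HUBER,0,.01,.01).ravel()
t=(P-[x0,y0])@[vx,vy];print("line",vx,vy,np.array([x0,y0])+t.min()*np.array([vx,vy]),np.array([x0,y0])+t.max()*np.array([vx,vy]))
cv2.imwrite("pics/crop.png",cv2.resize(p[145:265,170:310,::-1],None,fx=5,fy=5,interpolation=cv2.INTER_CUBIC))
```

```text
quad [[283, 160], [183, 168], [187, 249], [290, 243]]
[222 168   7  79 158] [225. 207.] [0.5542 0.1088]
[253 172  10   9  77] [257.5 176. ] [0.6479 0.0073]
[247 192  11  10  81] [251.9 196.4] [0.5849 0.0258]
[259 210   8   7  43] [262.6 212.7] [ 0.5341 -0.0061]
[238 229  11  11  85] [243. 234.] [0.4707 0.055 ]
line 0.99810994 0.061453514 [0.43508903 0.10220699] [0.67671605 0.11708394]
```

View pics/crop.png

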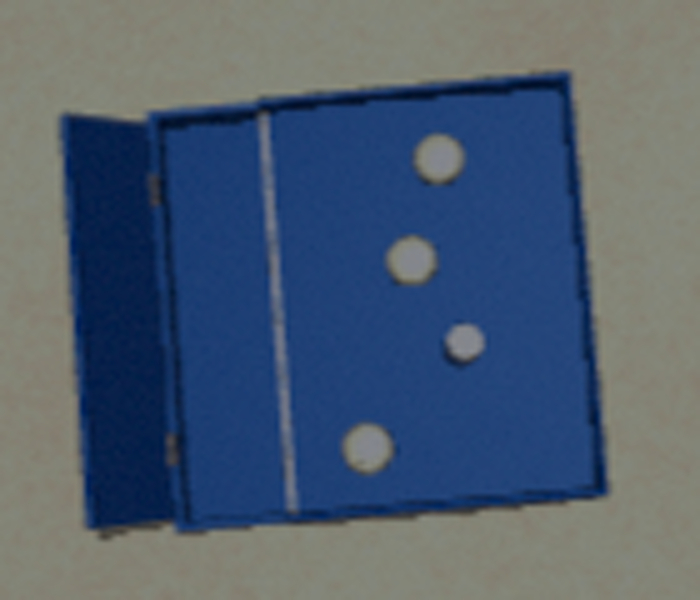

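```bash
cat >> h.py <<'E'
def frame(c,a):
    ex=np.array([np.cos(a),np.sin(a)]);ey=np.array([-np.sin(a),np.cos(a)]);return c,ex,ey
C=np.array([0.5559,0.1096]);A=np.arctan2(.06145,.9981)
_,EX,EY=frame(C,A); O=C-0.0845*EY
def tray(p): d=np.array(p)[:2]-O; return np.array([d@EX,d@EY])
def world(x,y): return O+x*EX+y*EY
def tool():
    from scipy.spatial.transform import Rotation as Ro
    s=bot.get_state();q=s["tool_rot"];M=Ro.from_quat([q[1],q[2],q[3],q[0]]).as_matrix()
    return s,np.array(s["tool_pos"]),M
def rows(x,y,z,n,turn=None):
    """n equal rows to tray x,y, world z (m); turn: total deg, equal parts"""
    s,p,M=tool();T=np.r_[world(x,y),z];g=T-p
    yaw=np.degrees(np.arctan2(M[1,0],M[0,0])-A)
    print("t",round(s["time"],2),"tray",(tray(p)*1e3).round(1),"z",round(p[2]*1e3,1),"yaw rel tray",round(yaw,2),"F",np.round(s["contact_force"],1))
    print("total tool mm",(M.T@g*1e3).round(1))
    return g,M
E
python3 - <<'E'
from h import *
im=get_image("top")
for n,u,v,z in[("a",257.5,176,.031),("b",251.9,196.4,.031),("c",243,234,.031),("can",262.6,212.7,.05)]: print(n,(tray(ray(im,u,v,z))*1e3).round(1))
for u,v in[(569/5+169.5,72/5+144.5),(606/5+169.5,493/5+144.5),(150/5+169.5,113/5+144.5),(178/5+169.5,529/5+144.5)]:
    print("wall .04/.028",(tray(ray(im,u,v,.04))*1e3).round(1),(tray(ray(im,u,v,.028))*1e3).round(1))
for z in(.08,.09,.1): print("lid edge z",z,[(tray(ray(im,u,v,z))*1e3).round(1) for u,v in[(182,168),(187,249)]])
# first approach: turn while moving, 24 rows
g,M=rows(.09,-.1,.16,24)
from scipy.spatial.transform import Rotation as Ro
import sys
yaw=np.degrees(np.arctan2(M[1,0],M[0,0]));dy=np.degrees(A)+90-yaw;print("world turn",dy)
for k in range(24):
    th=dy/24*k
    Mk=Ro.from_euler('z',th,degrees=True).as_matrix()@M
    print((Mk.T@g/24*1e3).round(1).tolist())
E
```

```text
a [ 85.3 -23.4]
b [23.7 -1.1]
c [-88.4  35.1]
can [-29.8 -30.1]
wall .04/.028 [ 130.  -106.9] [ 132.3 -107.5]
wall .04/.028 [-127.2 -106.4] [-127.7 -107. ]
wall .04/.028 [127.  152.3] [129.3 154.5]
wall .04/.028 [-127.6  152.1] [-128.1  154.3]
lid edge z 0.08 [array([121.3, 197.1]), array([-117.9,  197.1])]
lid edge z 0.09 [array([119.4, 194.8]), array([-117.6,  194.8])]
lid edge z 0.1 [array([117.4, 192.4]), array([-117.2,  192.4])]
t 0.2 tray [-392.6 -643.8] z 194.3 yaw rel tray 14.51 F [ 0.5  0.8 -0.2]
total tool mm [ 603.4 -405.5   34.7]
world turn 75.48839618070237
[25.1, -16.9, 1.4]
[26.0, -15.5, 1.4]
[26.8, -14.0, 1.4]
[27.6, -12.5, 1.4]
[28.2, -11.0, 1.4]
[28.8, -9.4, 1.4]
[29.3, -7.9, 1.4]
[29.6, -6.2, 1.4]
[29.9, -4.6, 1.4]
[30.1, -3.0, 1.4]
[30.3, -1.3, 1.4]
[30.3, 0.4, 1.4]
[30.2, 2.0, 1.4]
[30.1, 3.7, 1.4]
[29.8, 5.3, 1.4]
[29.5, 7.0, 1.4]
[29.1, 8.6, 1.4]
[28.5, 10.1, 1.4]
[27.9, 11.7, 1.4]
[27.3, 13.2, 1.4]
[26.5, 14.7, 1.4]
[25.6, 16.1, 1.4]
[24.7, 17.5, 1.4]
[23.7, 18.8, 1.4]
```

Request:
servo_tool(
  rows=[
    [[25, -17, 1.4], -3.15],
    [[26, -15.5, 1.4], -3.15],
    [[27, -14, 1.4], -3.15],
    [[27.5, -12.5, 1.4], -3.15],
    [[28, -11, 1.4], -3.15],
    [[29, -9.5, 1.4], -3.15],
    [[29.5, -8, 1.4], -3.15],
    [[29.5, -6, 1.4], -3.15],
    [[30, -4.5, 1.4], -3.15],
    [[30, -3, 1.4], -3.15],
    [[30, -1.5, 1.4], -3.15],
    [[30, 0.5, 1.4], -3.15],
  ],
  jaw=20,
)

```text
time: 1.2
tool_pos: [0.4332, -0.3547, 0.178]
tool_rot: [-0.0, 0.883, 0.469, -0.0]
contact_force: [1.0, 0.0, 0.3]
width: 0.02
finger_force: 0.0
```

Request:
servo_tool(
  rows=[
    [[30, 2, 1.4], -3.15],
    [[30, 3.5, 1.4], -3.15],
    [[30, 5.5, 1.4], -3.15],
    [[29.5, 7, 1.4], -3.15],
    [[29, 8.5, 1.4], -3.15],
    [[28.5, 10, 1.4], -3.15],
    [[28, 11.5, 1.4], -3.15],
    [[27, 13, 1.4], -3.15],
    [[26.5, 14.5, 1.4], -3.15],
    [[25.5, 16, 1.4], -3.15],
    [[24.5, 17.5, 1.4], -3.15],
    [[23.5, 19, 1.4], -3.1],
  ],
)

```text
time: 2.2
tool_pos: [0.656, -0.0691, 0.161]
tool_rot: [-0.0, 0.684, 0.73, -0.0]
contact_force: [-0.9, -0.6, 0.9]
width: 0.0202
finger_force: 0.0
```

Run:
```python
from h import *
print(bot.get_state()["width"],bot.get_state()["qpos"]);rows(.0853,-.06,.06,1)
```

```text
0.020219659453423095 [ 0.3305099   0.52287513 -0.45282267  1.60271864  0.25118508  1.07447863
 -0.12510806]
t 2.2 tray [  88.9 -100. ] z 161.0 yaw rel tray 90.2 F [-0.9 -0.6  0.9]
total tool mm [ 40.1  -3.5 101. ]
```

Request:
servo_tool(
  rows=[
    [[10, -1, 20], 0],
    [[10, -1, 20], 0],
    [[10, -1, 20], 0],
    [[10, -0.5, 20], 0],
    [[0, 0, 15], 0],
    [[0, 0, 15], 0],
    [[0, 0, 10], 0],
    [[0, 0, 6], 0],
    [[0, 0, 4], 0],
    [[0, 0, 2], 0],
    [[0, 0, 1], 0],
    [[0, 0, 0], 0],
  ],
)

```text
time: 3.2
tool_pos: [0.6498, -0.0306, 0.0288]
tool_rot: [0.0, 0.685, 0.729, 0.0]
contact_force: [-0.2, 0.1, 0.7]
width: 0.0203
finger_force: 0.0
```

Run:
```python
from h import *
rows(.0853,.088,.028,1)
im=get_image("wrist");save(im,"w1.png")
```

```text
t 3.2 tray [ 85.1 -61.2] z 28.8 yaw rel tray 90.05 F [-0.2  0.1  0.7]
total tool mm [149.2   0.3   0.8]
```

View pics/w1.png

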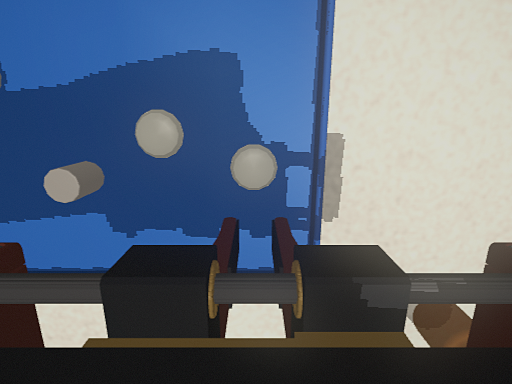

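The wrist view shows tablet a at (253,167), centred ahead of the finger gap at about x = 255. I'll sweep it now.

Request:
servo_tool(
  rows=[
    [[6, 0, 0.8], 0],
    [[4, 0, 0], 0],
    [[4, 0, 0], 0],
    [[4, 0, 0], 0],
    [[6, 0, 0], 0],
    [[7, 0, 0], 0],
    [[7, 0, 0], 0],
    [[7, 0, 0], 0],
    [[7, 0, 0], 0],
    [[7, 0, 0], 0],
    [[7, 0, 0], 0],
    [[7, 0, 0], 0],
  ],
)

```text
time: 4.25
tool_pos: [0.6448, 0.0432, 0.0275]
tool_rot: [0.0, 0.685, 0.729, -0.0]
contact_force: [0.7, 0.1, 0.2]
width: 0.0203
finger_force: 0.0
```

Request:
servo_tool(
  rows=[
    [[7, 0, 0], 0],
    [[7, 0, 0], 0],
    [[7, 0, 0], 0],
    [[7, 0, 0], 0],
    [[7, 0, 0], 0],
    [[7, 0, 0], 0],
    [[7, 0, 0], 0],
    [[7, 0, 0], 0],
    [[7, 0, 0], 0],
    [[7, 0, 0], 0],
    [[6, 0, 0], 0],
    [[0, 0, 0], 0],
  ],
)

```text
time: 5.25
tool_pos: [0.6399, 0.1205, 0.0276]
tool_rot: [-0.0, 0.684, 0.73, 0.0]
contact_force: [0.1, 0.2, -0.4]
width: 0.0198
finger_force: 0.0
```

Run:
```python
from h import *
rows(.0237,-.038,.07,1)
im=get_image("wrist");save(im,"w2.png")
```

```text
t 5.25 tray [84.5 90.2] z 27.6 yaw rel tray 90.18 F [ 0.1  0.2 -0.4]
total tool mm [-127.9  -61.2  -42.6]
```

View pics/w2.png

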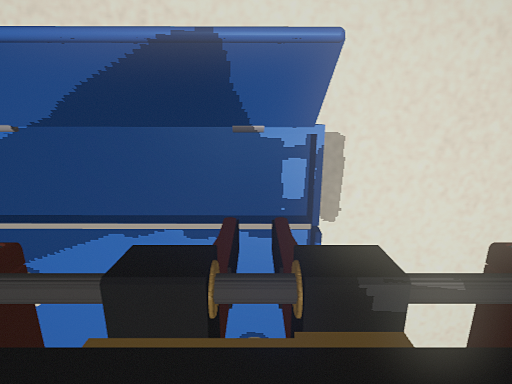

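The wrist view shows the chute with no tablet ahead of the fingers. I'll check from the other cameras.

Run:
```python
from h import *
a=get_image("top")["pixels"][145:265,170:310,::-1];b=get_image("scene")["pixels"][155:240,210:335,::-1]
a=cv2.resize(a,(560,480),interpolation=cv2.INTER_CUBIC)[:, :400];b=cv2.resize(b,(400,272),interpolation=cv2.INTER_CUBIC)
c=np.zeros((480,800,3),np.uint8);c[:,:400]=a;c[:272,400:]=b;cv2.imwrite("pics/c2.png",c)
```

```text
(no output)
```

View pics/c2.png

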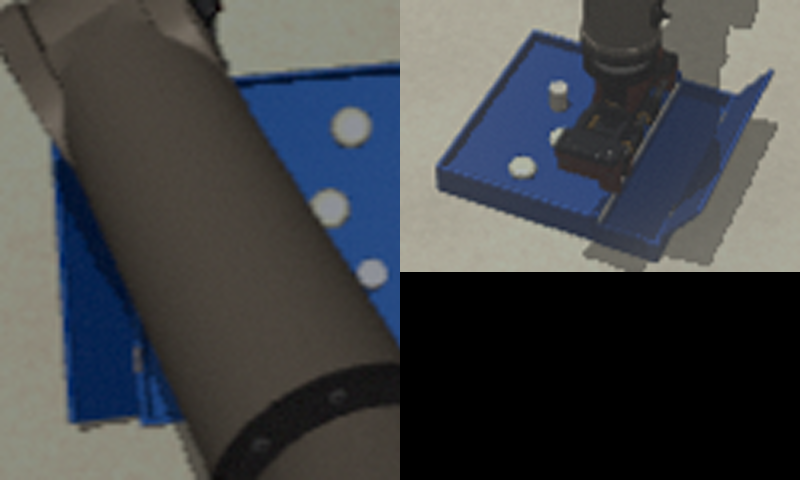

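Tablet a is still in its original place, at (352,127) in the enlarged crop, so the fingers passed over it. I'll check how high the fingertips really are.

Run:
```python
from h import *
im=get_image("wrist");s,p,M=tool()
print("tcp",p, s["width"])
for n,Q in[("tcp",p),("tips",p+M[:,1]*.01),("tip-",p-M[:,1]*.01),("tip up10",p-M[:,2]*.01),("tip up30",p-M[:,2]*.03),("tab a",np.r_[world(.0853,-.0234),.03]),("line",np.r_[world(.085,.085),.024]),("lineL",np.r_[world(.05,.085),.024]),("line@.04",np.r_[world(.085,.085),.04]),("outer wall",np.r_[world(.085,.149),.028])]: print(n,proj(im,Q).round(1))
R=cv2.Rodrigues(np.array(im["rvec"],float))[0];c=-R.T@np.array(im["tvec"]).ravel();print("cam in tool",M.T@(c-p),"axes",(M.T@R.T).round(2).tolist())
print(np.array(im["K"]).round(0).tolist())
```

```text
tcp [0.64021774 0.11750598 0.02738908] 0.019988476706138243
tcp [[255.3 220. ]]
tips [[269.3 220. ]]
tip- [[241.2 220. ]]
tip up10 [[255.3 225.1]]
tip up30 [[255.3 237.1]]
tab a [[255.9 351.1]]
line [[255.8 221.2]]
lineL [[207.5 221.1]]
line@.04 [[255.8 229.6]]
outer wall [[256.  131.3]]
cam in tool [ 7.01985570e-02 -7.12603520e-05 -1.90230809e-01] axes [[0.0, -0.97, -0.25], [1.0, 0.0, -0.0], [0.0, -0.25, 0.97]]
[[284.0, 0.0, 255.0], [0.0, 284.0, 192.0], [0.0, 0.0, 1.0]]
```

Run:
```python
from h import *
p=cv2.imread("pics/w2.png")[190:384,170:340];cv2.imwrite("pics/c3.png",cv2.resize(p,None,fx=3,fy=3))
```

```text
(no output)
```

View pics/c3.png

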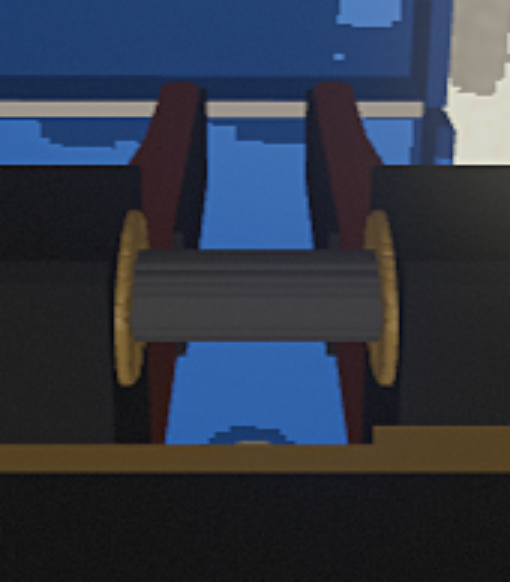

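The fingertips look consistent with the calibration, so I'll probe the floor for its real height.

Request:
servo_tool(
  rows=[
    [[-10, 0, 0], 0],
    [[-15, 0, 0], 0],
    [[0, 0, 0], 0],
    [[0, 0, 0.7], 0],
    [[0, 0, 0.7], 0],
    [[0, 0, 0.7], 0],
    [[0, 0, 0.7], 0],
    [[0, 0, 0.7], 0],
    [[0, 0, 0], 0],
  ],
)

```text
time: 6.2
tool_pos: [0.6415, 0.0937, 0.0238]
tool_rot: [-0.0, 0.684, 0.729, -0.0]
contact_force: [-0.6, 0.1, 0.9]
width: 0.0203
finger_force: 0.0
```

Request:
servo_tool(
  rows=[
    [[0, 0, 0.5], 0],
    [[0, 0, 0.5], 0],
    [[0, 0, 0.5], 0],
    [[0, 0, 0.5], 0],
    [[0, 0, 0], 0],
  ],
)

```text
time: 6.62
tool_pos: [0.6416, 0.0933, 0.0219]
tool_rot: [-0.0, 0.685, 0.729, -0.0]
contact_force: [-0.4, -0.7, 0.1]
width: 0.0199
finger_force: 0.0
```

Request:
servo_tool(
  rows=[
    [[0, 0, 0.7], 0],
    [[0, 0, 0.7], 0],
    [[0, 0, 0.7], 0],
    [[0, 0, 0.7], 0],
    [[0, 0, 0], 0],
    [[0, 0, 0], 0],
  ],
)

```text
time: 7.12
tool_pos: [0.6416, 0.0933, 0.0191]
tool_rot: [-0.0, 0.685, 0.729, -0.0]
contact_force: [-0.2, -0.5, -0.1]
width: 0.0198
finger_force: 0.0
```

Request:
servo_tool(
  rows=[
    [[0, 0, 0.7], 0],
    [[0, 0, 0.7], 0],
    [[0, 0, 0.7], 0],
    [[0, 0, 0], 0],
    [[0, 0, 0], 0],
  ],
)

```text
time: 7.53
tool_pos: [0.6416, 0.0932, 0.017]
tool_rot: [-0.0, 0.685, 0.729, -0.0]
contact_force: [-0.3, -0.6, 0.0]
width: 0.0197
finger_force: 0.0
```

Request:
servo_tool(
  rows=[
    [[0, 0, 0.7], 0],
    [[0, 0, 0.7], 0],
    [[0, 0, 0.7], 0],
    [[0, 0, 0], 0],
    [[0, 0, 0], 0],
  ],
)

```text
time: 7.95
tool_pos: [0.6416, 0.0933, 0.0149]
tool_rot: [-0.0, 0.685, 0.729, -0.0]
contact_force: [-0.6, -1.3, 0.2]
width: 0.0202
finger_force: 0.0
```

Request:
servo_tool(
  rows=[
    [[0, 0, 0.7], 0],
    [[0, 0, 0.7], 0],
    [[0, 0, 0.7], 0],
    [[0, 0, 0], 0],
    [[0, 0, 0], 0],
  ],
)

```text
time: 8.37
tool_pos: [0.6416, 0.0932, 0.0128]
tool_rot: [-0.0, 0.685, 0.729, -0.0]
contact_force: [-0.5, 0.5, 0.1]
width: 0.0203
finger_force: 0.0
```

Run:
```python
from h import *
rows(.0853,-.06,.028,1)
print(bot.get_state()["joint_torque"])
a=get_image("wrist");save(a,"w4.png")
b=get_image("scene")["pixels"][155:240,210:335,::-1]
c=np.zeros((384,800,3),np.uint8);c[:,:512]=a["pixels"][:,:,::-1];c[:196,512:]=cv2.resize(b,(288,196),interpolation=cv2.INTER_CUBIC);cv2.imwrite("pics/c4.png",c)
```

```text
t 8.37 tray [84.5 62.9] z 12.8 yaw rel tray 90.06 F [-0.5  0.5  0.1]
total tool mm [-122.9    0.6  -15.2]
[-4.25727885e-04 -6.15673399e+01 -5.97330406e+00 -2.07058543e+01
 -4.08293644e-02 -1.99864106e-02 -1.47084764e-03]
```

View pics/c4.png

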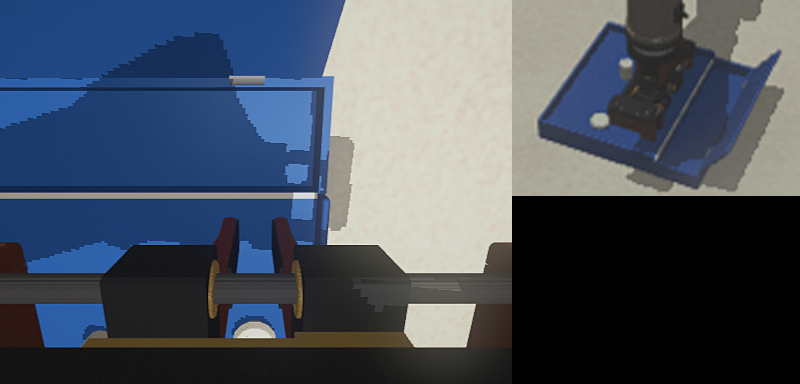

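The line sits at row 195 and the chute's outer wall at about rows 78–90. The tips cast a separate shadow, so they are still off the floor. I'll work out the height offset.

Run:
```python
from h import *
im=get_image("wrist");s,p,M=tool()
g=im["pixels"].astype(int)
for c in(120,160,290): print(c,[ (r,g[r,c].tolist()) for r in range(70,100,2)][:0], [r for r in range(60,215) if np.abs(g[r,c]-g[r-1,c]).sum()>45])
for dz in(0,.005,.01,.015,.02):
    i=dict(im);R=cv2.Rodrigues(np.array(im["rvec"],float))[0];i["tvec"]=np.array(im["tvec"]).ravel()-R@np.array([0,0,dz])
    print(dz,[proj(i,np.r_[world(x,y),z]).round(1).ravel().tolist() for x,y,z in[(.085,.085,.024),(.085,.149,.028),(.085,.154,.028),(.125,.085,.024),(.13,.12,.028)]])
```

```text
120 [] [64, 78, 87, 91, 186, 192, 193, 198, 199]
160 [] [78, 87, 88, 91, 186, 192, 193, 198, 199]
290 [] [79, 87, 88, 91, 150, 164, 183, 186, 192, 193, 198, 199]
0 [[255.8, 193.6], [256.1, 89.3], [256.1, 80.2], [317.0, 193.7], [329.9, 139.9]]
0.005 [[255.8, 191.7], [256.1, 90.1], [256.1, 81.2], [315.5, 191.8], [327.9, 139.3]]
0.01 [[255.8, 189.9], [256.1, 90.9], [256.1, 82.3], [314.0, 190.0], [326.0, 138.7]]
0.015 [[255.8, 188.1], [256.0, 91.6], [256.1, 83.2], [312.5, 188.2], [324.1, 138.2]]
0.02 [[255.8, 186.5], [256.0, 92.3], [256.0, 84.1], [311.2, 186.6], [322.4, 137.7]]
```

Request:
servo_tool(
  rows=[
    [[0, 0, 0.7], 0],
    [[0, 0, 0.7], 0],
    [[0, 0, 0.7], 0],
    [[0, 0, 0.7], 0],
    [[0, 0, 0], 0],
  ],
)

```text
time: 8.93
tool_pos: [0.6415, 0.0932, 0.0099]
tool_rot: [-0.0, 0.685, 0.729, -0.0]
contact_force: [-0.4, -0.2, -0.4]
width: 0.0198
finger_force: 0.0
```

Request:
servo_tool(
  rows=[
    [[0, 0, 0.7], 0],
    [[0, 0, 0.7], 0],
    [[0, 0, 0.7], 0],
    [[0, 0, 0.7], 0],
    [[0, 0, 0], 0],
  ],
)

```text
time: 9.35
tool_pos: [0.6415, 0.0932, 0.0071]
tool_rot: [-0.0, 0.685, 0.729, -0.0]
contact_force: [0.6, 0.4, 0.5]
width: 0.0201
finger_force: 0.0
```

Request:
servo_tool(
  rows=[
    [[0, 0, 0.7], 0],
    [[0, 0, 0.7], 0],
    [[0, 0, 0.7], 0],
    [[0, 0, 0.7], 0],
    [[0, 0, 0], 0],
  ],
)

```text
time: 9.77
tool_pos: [0.6415, 0.0932, 0.0043]
tool_rot: [-0.0, 0.685, 0.729, -0.0]
contact_force: [0.0, -0.2, 0.6]
width: 0.0202
finger_force: 0.0
```

Request:
servo_tool(
  rows=[
    [[0, 0, 0.7], 0],
    [[0, 0, 0.7], 0],
    [[0, 0, 0.7], 0],
    [[0, 0, 0.7], 0],
    [[0, 0, 0], 0],
  ],
)

```text
time: 10.18
tool_pos: [0.6415, 0.0933, 0.0015]
tool_rot: [-0.0, 0.685, 0.729, -0.0]
contact_force: [0.8, -0.9, 0.4]
width: 0.0198
finger_force: 0.0
```

Request:
servo_tool(
  rows=[
    [[0, 0, 0.7], 0],
    [[0, 0, 0.7], 0],
    [[0, 0, 0.7], 0],
    [[0, 0, 0.7], 0],
    [[0, 0, 0], 0],
  ],
)

```text
time: 10.6
tool_pos: [0.6415, 0.0932, -0.0013]
tool_rot: [-0.0, 0.685, 0.729, -0.0]
contact_force: [-0.6, 0.4, 0.7]
width: 0.0199
finger_force: 0.0
```

Request:
servo_tool(
  rows=[
    [[0, 0, 0.7], 0],
    [[0, 0, 0.7], 0],
    [[0, 0, 0.7], 0],
    [[0, 0, 0.7], 0],
    [[0, 0, 0], 0],
  ],
)

```text
time: 11.02
tool_pos: [0.6417, 0.0933, -0.0033]
tool_rot: [0.0, 0.685, 0.729, -0.0]
contact_force: [-1.5, -0.5, 4.7]
width: 0.0197
finger_force: 2.7
```

Run:
```python
from h import *
rows(.0853,.065,.0,1)
im=get_image("wrist");g=im["pixels"].astype(int)
print([r for r in range(60,260) if np.abs(g[r,290]-g[r-1,290]).sum()>45])
for r in(205,212,216,220,224,228,232): print(r,[(c,*g[r,c].tolist()) for c in range(214,258,3)])
```

```text
t 11.02 tray [84.6 62.9] z -3.3 yaw rel tray 90.06 F [-1.5 -0.5  4.7]
total tool mm [ 2.1  0.7 -3.3]
[75, 84, 88, 89, 149, 174, 183, 192, 199, 200, 206, 230]
205 [(214, 171, 159, 143), (217, 172, 158, 142), (220, 172, 158, 143), (223, 171, 158, 142), (226, 170, 158, 142), (229, 170, 159, 142), (232, 171, 158, 143), (235, 170, 158, 142), (238, 171, 159, 143), (241, 170, 158, 142), (244, 169, 158, 143), (247, 170, 158, 143), (250, 170, 158, 142), (253, 169, 157, 141), (256, 170, 158, 142)]
212 [(214, 35, 65, 114), (217, 34, 65, 113), (220, 34, 65, 113), (223, 38, 66, 114), (226, 37, 66, 113), (229, 35, 64, 113), (232, 37, 65, 113), (235, 34, 65, 113), (238, 36, 65, 114), (241, 37, 66, 113), (244, 34, 65, 113), (247, 37, 66, 115), (250, 38, 66, 114), (253, 36, 66, 114), (256, 38, 67, 114)]
216 [(214, 34, 64, 113), (217, 37, 66, 114), (220, 38, 67, 115), (223, 34, 64, 114), (226, 35, 66, 117), (229, 35, 66, 119), (232, 34, 66, 118), (235, 35, 67, 116), (238, 34, 64, 112), (241, 38, 65, 114), (244, 38, 65, 114), (247, 34, 64, 113), (250, 37, 67, 114), (253, 37, 66, 114), (256, 37, 65, 114
[... 496 characters left out ...]
13), (244, 37, 66, 114), (247, 36, 64, 113), (250, 36, 63, 113), (253, 35, 64, 113), (256, 37, 66, 114)]
228 [(214, 33, 64, 112), (217, 36, 65, 113), (220, 43, 52, 92), (223, 54, 33, 37), (226, 53, 33, 38), (229, 53, 33, 35), (232, 53, 34, 38), (235, 35, 30, 38), (238, 24, 26, 38), (241, 35, 64, 113), (244, 35, 64, 112), (247, 35, 63, 112), (250, 33, 63, 112), (253, 36, 65, 113), (256, 36, 64, 112)]
232 [(214, 33, 64, 113), (217, 32, 64, 113), (220, 58, 32, 28), (223, 52, 32, 36), (226, 54, 34, 37), (229, 54, 33, 38), (232, 58, 36, 40), (235, 22, 25, 35), (238, 23, 26, 35), (241, 31, 62, 112), (244, 33, 62, 113), (247, 33, 63, 112), (250, 34, 63, 112), (253, 33, 63, 112), (256, 34, 63, 113)]
```

Contact comes at a reading of z = -3 mm, so the real fingertips end about 27 mm short of the nominal TCP. Working depth is therefore a reading of about +1 mm. I'll go back behind tablet a.

Request:
servo_tool(
  rows=[
    [[0, 0, -12], 0],
    [[0, 0, -22], 0],
    [[-30, 0, 0], 0],
    [[-32, 0, 0], 0],
    [[-32, 0, 0], 0],
    [[-29, 0.5, 0], 0],
    [[0, 0, 12], 0],
    [[0, 0, 10], 0],
    [[0, 0, 5], 0],
    [[0, 0, 2], 0],
    [[0, 0, 0], 0],
    [[0, 0, 0], 0],
  ],
)

```text
time: 12.07
tool_pos: [0.6499, -0.0277, 0.0012]
tool_rot: [-0.0, 0.684, 0.73, 0.0]
contact_force: [0.7, -0.7, 0.6]
width: 0.0198
finger_force: 0.0
```

Run:
```python
from h import *
rows(.0853,.088,.001,1)
```

```text
t 12.07 tray [ 85.4 -58.4] z 1.2 yaw rel tray 90.19 F [ 0.7 -0.7  0.6]
total tool mm [146.4   0.4   0.3]
```

Request:
servo_tool(
  rows=[
    [[6, 0, 0], 0],
    [[4, 0, 0], 0],
    [[4, 0, 0], 0],
    [[4, 0, 0], 0],
    [[5, 0, 0], 0],
    [[7, 0, 0], 0],
    [[7, 0, 0], 0],
    [[7, 0, 0], 0],
    [[7, 0, 0], 0],
    [[7, 0, 0], 0],
    [[7, 0, 0], 0],
    [[7, 0, 0], 0],
  ],
)

```text
time: 13.07
tool_pos: [0.6453, 0.0432, 0.0011]
tool_rot: [0.0, 0.685, 0.729, 0.0]
contact_force: [-0.2, -0.1, 0.1]
width: 0.0199
finger_force: 0.1
```

Request:
servo_tool(
  rows=[
    [[7, 0, 0], 0],
    [[7, 0, 0], 0],
    [[7, 0, 0], 0],
    [[7, 0, 0], 0],
    [[7, 0, 0], 0],
    [[7, 0, 0], 0],
    [[7, 0, 0], 0],
    [[7, 0, 0], 0],
    [[7, 0, 0], 0],
    [[7, 0, 0], 0],
    [[5, 0, 0], 0],
    [[0, 0, 0], 0],
  ],
)

```text
time: 14.07
tool_pos: [0.6405, 0.1193, 0.0012]
tool_rot: [-0.0, 0.684, 0.73, 0.0]
contact_force: [-0.7, -0.6, 0.1]
width: 0.0202
finger_force: 0.0
```

```bash
cat >> h.py <<'E'
def blobs():
    im=get_image("wrist");h=cv2.cvtColor(im["pixels"],cv2.COLOR_RGB2HSV)
    w=((h[...,1]<75)&(h[...,2]>90)).astype(np.uint8);w[262:]=0
    n,l,st,ce=cv2.connectedComponentsWithStats(w)
    for i in range(1,n):
        if st[i,4]>150: print("blob",st[i],ce[i].round(0),"z.03",(tray(ray(im,*ce[i],.03))*1e3).round(0),"z.012",(tray(ray(im,*ce[i],.012))*1e3).round(0))
    return im
E
python3 - <<'E'
from h import *
rows(.0237,-.04,.03,1);save(blobs(),"w5.png")
E
```

```text
t 14.07 tray [85. 89.] z 1.2 yaw rel tray 90.17 F [-0.7 -0.6  0.1]
total tool mm [-128.8  -61.7  -29. ]
blob [  325     0   187   262 43825] [425. 132.] z.03 [180. 152.] z.012 [190. 151.]
blob [ 232  183   51   27 1046] [256. 196.] z.03 [ 86. 114.] z.012 [ 86. 109.]
blob [   0  236  218    7 1326] [106. 239.] z.03 [-7. 86.] z.012 [-17.  78.]
blob [239 237  33   6 198] [255. 240.] z.03 [85. 87.] z.012 [85. 78.]
```

View pics/w5.png

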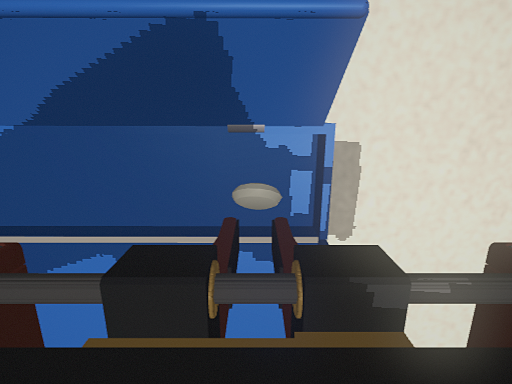

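Tablet a is in the chute, tilted, at (256,196). Next is tablet b.

Request:
servo_tool(
  rows=[
    [[-6, 0, 0], 0],
    [[-4, 0, -12], 0],
    [[-3, 0, -17], 0],
    [[-28, -16, 0], 0],
    [[-30, -16, 0], 0],
    [[-30, -16, 0], 0],
    [[-28, -14, 0], 0],
    [[0, 0, 12], 0],
    [[0, 0, 10], 0],
    [[0, 0, 5], 0],
    [[0, 0, 2], 0],
    [[0, 0, 0], 0],
  ],
)

```text
time: 15.12
tool_pos: [0.5869, -0.0139, 0.0006]
tool_rot: [-0.001, 0.684, 0.73, 0.0]
contact_force: [-0.8, 0.5, -0.0]
width: 0.02
finger_force: 0.0
```

Run:
```python
from h import *
rows(.0237,.088,.001,1);blobs()
```

```text
t 15.12 tray [ 23.4 -40.6] z 0.6 yaw rel tray 90.17 F [-0.8  0.5 -0. ]
total tool mm [128.6   0.7  -0.3]
blob [  435     0    77   262 13540] [483. 146.] z.03 [151.  14.] z.012 [165.  13.]
blob [   0    4  453   10 4064] [226.   9.] z.03 [ 8. 82.] z.012 [ 7. 88.]
blob [  17   77   60   60 2801] [ 47. 106.] z.03 [-90.  35.] z.012 [-103.   36.]
blob [ 226  146   56   53 2307] [253. 172.] z.03 [22. -1.] z.012 [22. -4.]
blob [ 131  201   55   44 1755] [159. 225.] z.03 [-35. -34.] z.012 [-42. -41.]
```

Request:
servo_tool(
  rows=[
    [[5, -1, 0], 0],
    [[4, 0, 0], 0],
    [[4, 0, 0], 0],
    [[4, 0, 0], 0],
    [[5, 0, 0], 0],
    [[6, 0, 0], 0],
    [[6, 0, 0], 0],
    [[6, 0, 0], 0],
    [[6, 0, 0], 0],
    [[6, 0, 0], 0],
    [[6, 0, 0], 0],
    [[6, 0, 0], 0],
  ],
)

```text
time: 16.17
tool_pos: [0.5818, 0.0491, 0.0011]
tool_rot: [0.0, 0.685, 0.729, 0.0]
contact_force: [-0.4, 0.9, 0.7]
width: 0.0201
finger_force: 0.1
```

Request:
servo_tool(
  rows=[
    [[6, 0, 0], 0],
    [[6, 0, 0], 0],
    [[6, 0, 0], 0],
    [[6, 0, 0], 0],
    [[6, 0, 0], 0],
    [[6, 0, 0], 0],
    [[6, 0, 0], 0],
    [[6, 0, 0], 0],
    [[6, 0, 0], 0],
    [[6, 0, 0], 0],
    [[5, 0, 0], 0],
    [[0, 0, 0], 0],
  ],
)

```text
time: 17.17
tool_pos: [0.5777, 0.1151, 0.0011]
tool_rot: [-0.0, 0.684, 0.729, 0.0]
contact_force: [0.2, 0.7, -0.2]
width: 0.0205
finger_force: 0.0
```

Run:
```python
from h import *
rows(-.0895,-.004,.03,1);blobs()
```

```text
t 17.17 tray [22.1 88.6] z 1.1 yaw rel tray 90.16 F [ 0.2  0.7 -0.2]
total tool mm [ -92.3 -111.8  -29. ]
blob [  427    59    85   203 12128] [476. 175.] z.03 [150. 127.] z.012 [164. 124.]
blob [343 124  38   8 293] [361. 127.] z.03 [ 81. 154.] z.012 [ 87. 153.]
blob [ 336  147   50   48 1868] [360. 170.] z.03 [ 82. 129.] z.012 [ 89. 126.]
blob [ 234  156   49   49 1878] [258. 180.] z.03 [ 23. 123.] z.012 [ 24. 120.]
blob [  0 196  13  47 273] [  3. 226.] z.03 [-131.   95.] z.012 [-148.   88.]
blob [  23  236  195    7 1301] [122. 239.] z.03 [-60.  86.] z.012 [-69.  78.]
blob [239 236  33   7 228] [255. 239.] z.03 [22. 87.] z.012 [22. 79.]
blob [293 236 125   7 785] [358. 239.] z.03 [85. 87.] z.012 [92. 79.]
```

Request:
servo_tool(
  rows=[
    [[-6, 0, 0], 0],
    [[-4, 0, -12], 0],
    [[-3, 0, -17], 0],
    [[-16, -28, 0], 0],
    [[-20, -28, 0], 0],
    [[-22, -28, 0], 0],
    [[-22, -27.5, 0], 0],
    [[0, 0, 12], 0],
    [[0, 0, 10], 0],
    [[0, 0, 5], 0],
    [[0, 0, 2], 0],
    [[0, 0, 0], 0],
  ],
)

```text
time: 18.22
tool_pos: [0.473, 0.0143, 0.0008]
tool_rot: [-0.0, 0.684, 0.729, 0.0]
contact_force: [-0.4, -0.5, -0.0]
width: 0.0201
finger_force: 0.0
```

Run:
```python
from h import *
rows(-.0895,.088,.001,1);blobs()
```

```text
t 18.22 tray [-88.6  -5.5] z 0.8 yaw rel tray 90.12 F [-0.4 -0.5 -0. ]
total tool mm [93.5 -0.7 -0.2]
blob [    0     0   185   262 45367] [ 88. 128.] z.03 [-181.   59.] z.012 [-192.   58.]
blob [ 424    0   60   42 2009] [452.  18.] z.03 [ 10. 114.] z.012 [ 22. 119.]
blob [ 188   77  324    9 2586] [350.  81.] z.03 [-38.  83.] z.012 [-33.  85.]
blob [ 226  145   56   53 2308] [254. 171.] z.03 [-90.  35.] z.012 [-90.  32.]
```

Request:
servo_tool(
  rows=[
    [[4, -1, 0], 0],
    [[4, 0, 0], 0],
    [[4, 0, 0], 0],
    [[4, 0, 0], 0],
    [[4, 0, 0], 0],
    [[4, 0, 0], 0],
    [[5, 0, 0], 0],
    [[5, 0, 0], 0],
    [[5, 0, 0], 0],
    [[5, 0, 0], 0],
    [[5, 0, 0], 0],
    [[5, 0, 0], 0],
  ],
)

```text
time: 19.27
tool_pos: [0.4679, 0.0679, 0.0011]
tool_rot: [0.0, 0.685, 0.729, 0.0]
contact_force: [0.1, -0.8, -0.2]
width: 0.0198
finger_force: 0.0
```

Request:
servo_tool(
  rows=[
    [[5, 0, 0], 0],
    [[5, 0, 0], 0],
    [[5, 0, 0], 0],
    [[5, 0, 0], 0],
    [[5, 0, 0], 0],
    [[5, 0, 0], 0],
    [[4, 0, 0], 0],
    [[4, 0, 0], 0],
    [[3, 0, 0], 0],
    [[0, 0, 0], 0],
    [[-6, 0, 0], 0],
    [[-6, 0, -5], 0],
  ],
)

```text
time: 20.27
tool_pos: [0.4655, 0.0956, 0.0056]
tool_rot: [-0.0, 0.684, 0.729, -0.001]
contact_force: [0.0, -0.6, -0.8]
width: 0.0202
finger_force: 0.0
```

Run:
```python
from h import *
rows(0,.23,.14,1);blobs()
```

```text
t 20.27 tray [-91.1  76.1] z 5.6 yaw rel tray 90.1 F [ 0.  -0.6 -0.8]
total tool mm [ 153.7   91.2 -134.7]
blob [    0     0   199   262 47646] [ 93. 128.] z.03 [-184.  140.] z.012 [-194.  139.]
blob [257 101  37   8 289] [275. 104.] z.03 [-80. 153.] z.012 [-79. 154.]
blob [ 404  131   51   49 1885] [429. 155.] z.03 [ 10. 125.] z.012 [ 21. 123.]
blob [ 236  132   50   48 1859] [261. 155.] z.03 [-88. 125.] z.012 [-88. 123.]
blob [ 201  215  311    7 1786] [361. 218.] z.03 [-26.  86.] z.012 [-19.  80.]
```

All three tablets lie flat in the chute: c at (-88,123), b at (21,123) and a at (89,126) mm. Next I'll go up, over and behind the lid.

Request:
servo_tool(
  rows=[
    [[0, 0, -30], 0],
    [[0, 5, -33], 0],
    [[0, 6, -32], 0],
    [[25, 14, 0], 0],
    [[25, 14, 0], 0],
    [[25, 13, 0], 0],
    [[25, 13, 0], 0],
    [[25, 13, 0], 0],
    [[25, 13, 0], 0],
    [[0, 0, 22], 0],
    [[0, 0, 20], 0],
    [[0, 0, 0], 0],
  ],
)

```text
time: 21.32
tool_pos: [0.5455, 0.2497, 0.0556]
tool_rot: [-0.001, 0.685, 0.729, -0.003]
contact_force: [-1.1, -1.8, -0.4]
width: 0.0207
finger_force: 0.0
```

Run:
```python
from h import *
rows(0,.2,.028,1);blobs()
```

```text
t 21.32 tray [ -1.8 225. ] z 55.6 yaw rel tray 90.05 F [-1.1 -1.8 -0.4]
total tool mm [-24.9   1.9  27.7]
blob [     0      0    512    262 128357] [256. 125.] z.03 [ -2. 290.] z.012 [ -2. 289.]
```

Everything is clear behind the lid, and I'll now push it over along an arc about the hinge.

Request:
servo_tool(
  rows=[
    [[-8, 2, 4], 0],
    [[-8, 0, 4], 0],
    [[-9, 0, 0], 0],
    [[-9, 0, 0], 0],
    [[-9, 0, 0], 0],
    [[-9, 0, 0], 0],
    [[-8, 0, 0], 0],
    [[-6, 0, 0.5], 0],
    [[-6, 0, 0.5], 0],
    [[-5, 0, 2], 0],
    [[-6, 0, 2], 0],
    [[0, 0, 0], 0],
  ],
)

```text
time: 22.37
tool_pos: [0.5546, 0.1672, 0.0453]
tool_rot: [0.0, 0.685, 0.728, -0.001]
contact_force: [-0.4, -0.4, 0.3]
width: 0.02
finger_force: 0.0
```

Run:
```python
from h import *
rows(0,.133,.0365,1)
a=get_image("wrist");b=get_image("scene")["pixels"][155:240,210:335,::-1]
c=np.zeros((384,800,3),np.uint8);c[:,:512]=a["pixels"][:,:,::-1];c[:196,512:]=cv2.resize(b,(288,196),interpolation=cv2.INTER_CUBIC);cv2.imwrite("pics/c6.png",c)
```

```text
t 22.37 tray [  2.2 142. ] z 45.3 yaw rel tray 89.99 F [-0.4 -0.4  0.3]
total tool mm [-9.  -2.2  8.9]
```

View pics/c6.png

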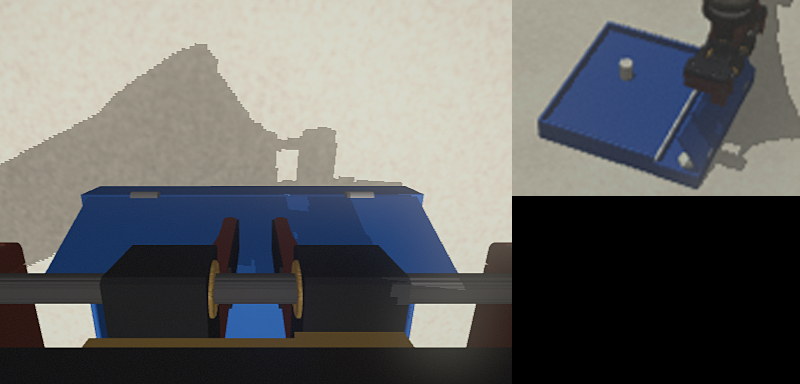

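The lid has swung past upright and leans over the chute in front of the fingers. The canister and tablets look fine. I'll continue the arc down.

Request:
servo_tool(
  rows=[
    [[-4.5, 0, 4], 0],
    [[-4.5, 0, 4.5], 0],
    [[-4, 0, 5], 0],
    [[-4, 0, 5], 0],
    [[-2.5, 0, 5], 0],
    [[-2.5, 0, 5], 0],
    [[-1, 0, 5], 0],
    [[-1, 0, 4], 0],
    [[0, 0, 2], 0],
    [[0, 0, 0], 0],
  ],
)

```text
time: 23.3
tool_pos: [0.5558, 0.1449, 0.0059]
tool_rot: [-0.0, 0.685, 0.729, -0.0]
contact_force: [-0.3, -0.8, -0.6]
width: 0.0199
finger_force: 0.0
```

Run:
```python
from h import *
rows(0,.118,.005,1)
```

```text
t 23.3 tray [  2.1 119.8] z 5.9 yaw rel tray 90.07 F [-0.3 -0.8 -0.6]
total tool mm [-1.8 -2.1  0.9]
```

Request:
servo_tool(
  rows=[
    [[-3, 0, 0.7], 0],
    [[-3, 0, 0.7], 0],
    [[-3, 0, 0.7], 0],
    [[0, 0, 0.7], 0],
    [[0, 0, 0.7], 0],
    [[0, 0, 0], 0],
    [[0, 0, 0], 0],
  ],
)

```text
time: 23.88
tool_pos: [0.5571, 0.1356, 0.0045]
tool_rot: [0.001, 0.685, 0.729, -0.0]
contact_force: [-4.1, -1.8, 13.1]
width: 0.02
finger_force: 6.4
```

A 13 N push-back at the expected height means the lid is against its stop. I'll press a little more, then lift away and check.

Request:
servo_tool(
  rows=[
    [[0, 0, 0.7], 0],
    [[0, 0, 0.5], 0],
    [[0, 0, 0], 0],
    [[0, 0, 0], 0],
  ],
)

```text
time: 24.22
tool_pos: [0.5572, 0.1356, 0.0043]
tool_rot: [0.001, 0.685, 0.729, -0.0]
contact_force: [-7.8, -3.0, 22.1]
width: 0.0198
finger_force: 11.5
```

Request:
servo_tool(
  rows=[
    [[0, 0, -5], 0],
    [[0, 0, -20], 0],
    [[0, 0, -35], 0],
    [[0, 0, -35], 0],
    [[0, 0, -30], 0],
    [[-35, 0, -20], 0],
    [[-40, 0, 0], 0],
    [[-40, 0, 0], 0],
    [[-40, 0, 0], 0],
    [[-40, 0, 0], 0],
    [[-40, 0, 0], 0],
    [[0, 0, 0], 0],
  ],
)

```text
time: 25.22
tool_pos: [0.5708, -0.1097, 0.1465]
tool_rot: [0.002, 0.689, 0.725, -0.002]
contact_force: [-0.1, -0.8, 0.1]
width: 0.0196
finger_force: 0.0
```

Run:
```python
from h import *
rows(0,.118,.1,1)
im=get_image("wrist");save(im,"w7.png");R=cv2.Rodrigues(np.array(im["rvec"],float))[0]
g=im["pixels"].astype(int)
for x in(-.08,-.0,.08):
    print("pred edge y83 z32",proj(im,np.r_[world(x,.082),.031]).round(1),"edge if .07rad open",proj(im,np.r_[world(x,.082),.036]).round(1),"hinge",proj(im,np.r_[world(x,.154),.032]).round(1))
c=int(proj(im,np.r_[world(0,.082),.03])[0,0])
for c in(c-60,c,c+60): print(c,[(r,g[r,c].tolist()) for r in range(1,230) if np.abs(g[r,c]-g[r-1,c]).sum()>40])
im=get_image("scene");h=cv2.cvtColor(im["pixels"],cv2.COLOR_RGB2HSV)
b=((h[...,0]>100)&(h[...,0]<130)&(h[...,1]>120)).astype(np.uint8);b[:150]=0;b[245:]=0;b[:,:205]=0;b[:,340:]=0
q=max(cv2.findContours(b,0,2)[0],key=cv2.contourArea);print("scene outline",cv2.approxPolyDP(q,2.5,True).reshape(-1,2).tolist())
print("pred corners",proj(im,[np.r_[world(x,y),z] for x,y,z in[(-.122,.156,.032),(.122,.156,.032),(-.122,.083,.032),(.122,.083,.032),(.13,-.11,.04),(-.13,-.11,.04)]]).round(0).tolist())
w=((h[...,1]<80)&(h[...,2]>110)).astype(np.uint8)*cv2.morphologyEx(b,cv2.MORPH_CLOSE,np.ones((15,15)))
n,l,st,ce=cv2.connectedComponentsWithStats(w)
print([(st[i].tolist(),(tray(ray(im,*ce[i],.04))*1e3).round(0)) for i in range(1,n) if st[i,4]>10])
cv2.imwrite("pics/s7.png",cv2.resize(im["pixels"][150:245,205:340,::-1],None,fx=5,fy=5,interpolation=cv2.INTER_CUBIC))
```

```text
t 25.22 tray [   1.4 -135.3] z 146.5 yaw rel tray 89.35 F [-0.1 -0.8  0.1]
total tool mm [253.5  -4.2  45.2]
pred edge y83 z32 [[163.1 -49.6]] edge if .07rad open [[161.3 -52.7]] hinge [[ 154.6 -152.1]]
pred edge y83 z32 [[251.2 -50.8]] edge if .07rad open [[251.1 -54. ]] hinge [[ 249.9 -153.6]]
pred edge y83 z32 [[339.6 -52.1]] edge if .07rad open [[341.2 -55.3]] hinge [[ 345.6 -155.2]]
191 [(60, [39, 69, 117]), (155, [56, 62, 82]), (157, [60, 76, 115]), (161, [135, 130, 117]), (162, [159, 152, 138]), (168, [225, 222, 207])]
251 [(116, [48, 74, 119]), (154, [58, 64, 84]), (156, [64, 80, 117]), (160, [112, 113, 111]), (161, [168, 160, 146]), (173, [223, 224, 211])]
311 [(151, [63, 80, 116]), (153, [64, 74, 97]), (155, [72, 95, 143]), (157, [79, 117, 184]), (158, [69, 103, 167]), (159, [122, 130, 147]), (160, [231, 221, 200])]
scene outline [[314, 185], [274, 175], [264, 191], [249, 190], [242, 201], [231, 198], [222, 206], [290, 227], [287, 226], [292, 224]]
pred corners [[315.0, 185.0], [291.0, 230.0], [297.0, 180.0], [272.0, 223.0], [221.0, 207.0], [251.0, 164.0]]
[]
```

Request:
servo_tool(
  rows=[
    [[30, 0, 0], 0],
    [[35, 0, 0], 0],
    [[35, 0, 0], 0],
    [[0, 0, 0], 0],
    [[0, 0, 0], 0],
  ],
)

```text
time: 25.73
tool_pos: [0.5648, 0.006, 0.1472]
tool_rot: [-0.0, 0.682, 0.731, 0.001]
contact_force: [0.5, -0.4, -0.5]
width: 0.0201
finger_force: 0.0
```

Run:
```python
from h import *
rows(0,.118,.1,1)
im=blobs();g=im["pixels"].astype(int)
for x in(-.08,0.,.08):
    P=[proj(im,np.r_[world(x,y),z]).ravel() for y,z in((.082,.031),(.082,.036),(.085,.024),(.154,.032))]
    c=int(P[0][0]);print(x,c,"edge shut/.07/line/hinge rows",[round(q[1],1) for q in P],[(r,g[r,c].tolist()) for r in range(1,150) if np.abs(g[r,c]-g[r-1,c]).sum()>30])
print("canister top pred",proj(im,np.r_[world(-.0298,-.0301),.054]))
```

```text
t 25.73 tray [  2.5 -19.5] z 147.2 yaw rel tray 90.49 F [ 0.5 -0.4 -0.5]
total tool mm [137.4  -1.4  47.4]
blob [    0     0   512   262 69002] [258. 129.] z.03 [ 5. 39.] z.012 [ 5. 39.]
blob [132  82 243   6 830] [251.  85.] z.03 [-3. 83.] z.012 [-3. 85.]
blob [213 183  22  25 437] [224. 195.] z.03 [-33. -34.] z.012 [-35. -39.]
-0.08 174 edge shut/.07/line/hinge rows [np.float64(85.3), np.float64(84.7), np.float64(83.0), np.float64(4.6)] [(4, [142, 138, 140]), (5, [131, 128, 129]), (6, [122, 117, 118]), (7, [100, 109, 130]), (8, [70, 114, 184]), (66, [45, 71, 117]), (78, [33, 61, 110]), (81, [30, 59, 107]), (83, [74, 81, 99]), (84, [178, 168, 156]), (86, [118, 119, 124]), (87, [29, 64, 119])]
0.0 253 edge shut/.07/line/hinge rows [np.float64(86.0), np.float64(85.5), np.float64(83.7), np.float64(5.4)] [(4, [191, 191, 188]), (5, [70, 111, 180]), (78, [55, 99, 162]), (80, [74, 124, 189]), (82, [35, 85, 157]), (83, [55, 80, 136]), (84, [176, 174, 173]), (85, [228, 226, 226]), (87, [108, 146, 195]), (88, [74, 125, 191]), (116, [68, 108, 166]), (117, [42, 73, 120])]
0.08 332 edge shut/.07/line/hinge rows [np.float64(86.8), np.float64(86.3), np.float64(84.5), np.float64(6.3)] [(1, [115, 113, 118]), (2, [134, 131, 134]), (4, [156, 153, 154]), (6, [138, 135, 137]), (7, [126, 122, 123]), (9, [76, 113, 177]), (79, [49, 92, 157]), (81, [83, 131, 194]), (82, [54, 103, 173]), (83, [34, 82, 151]), (84, [85, 96, 134]), (85, [235, 232, 228]), (86, [222, 220, 220]), (87, [201, 195, 191]), (88, [55, 110, 185])]
canister top pred [[223.95613861 197.95152752]]
```

The lid's edge sits parallel against the white line, the press height matched the shut position, and the canister is where it began. I'll hand it in.

```bash
python3 -c "
from cell import workorder
print(workorder.hand_in())"
```

```text
the job is handed in; nothing more can be done
None
```

I swept all three tablets into the chute, pressed the lid shut and left the canister standing where it was; the job is handed in at about 26 s, with no verdict returned.

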